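Shut the brake pedal's carton

ROBOT

A 7-joint arm with a two-finger parallel gripper is mounted at the origin on the work surface. World frame = base frame: x ahead of the robot, y to its left, z up, the work surface at z = 0. Lengths are in mm, angles in rad, forces in N, time in s.
With the tool pointing down it reaches from about 400 to 900 mm from the base axis. Payload 5.6 kg.
Tool frame: the origin (TCP) lies midway between the tips of the shut fingers; the grasp point (between the pads) lies 19 mm behind it; z points along the fingers, y is the line along which they close (so a half turn about z gives the same grasp; the last joint's range is limited). The gripper opens to 92 mm and grips with 3 to 60 N. Pads are 20 mm wide; open, the fingers measure 128 mm over their backs; the gripper's body (75 mm by 189 mm) begins 69 mm behind the grasp point.
Start: joints at [1.198, 0.468, -0.012, 1.603, 0.006, 1.071, -0.056], TCP at [210.464, -614.991, 214.592] pointing down, gripper open.
Joint ranges: [-2.53, 2.53], [-0.31, 2.02], [-1.57, 1.55], [0.28, 2.44], [-1.29, 4.43], [0.15, 1.84], [-2.92, 2.92]. Speed limits (rad/s): [2.57, 2.57, 3.14, 3.14, 3.14, 3.14, 3.14].

INTERFACE

Orientations are given as a rotation vector (axis times angle).
In Python, from cell import robot, grip, kin, viewer gives the robot as it stands. Calls block until the motion is done:
- robot.movep(position, orientation): joint-space move of the TCP to a pose.
- robot.servo_line(position, feed=150, rotation=None): straight line of the TCP; rotation=None keeps the orientation; feed is the mean speed in mm/s.
- robot.goto_joints(angles): joint-space move.
- grip(opening, newtons=None): opening from 0.0 (shut) to 1.0 (fully open); newtons is the grip in N (None keeps the last); returns when the fingers have stopped.
- robot.hold(seconds).
- kin.ik(position, orientation): joint angles nearest the present ones, or None.
- robot.observe(): the state.
- viewer.read_camera(name): name is "scene" or "top" or "wrist"; returns the picture (420x560x3 uint8, red, green, blue); there is no depth.
- viewer.camera_info(name): a dict with "camera_matrix" (3x3 intrinsics, pixels), "R" (3x3) and "t" (3): a world point X has camera coordinates R X + t. Camera axes: x right, y down, z forward; pixel columns grow to the right and rows downward; lengths in mm; the calibration is good to about 2 mm. The wrist camera is an equidistant fisheye: a pixel r from the principal point sees the ray r / f radians off the axis. A picture is of the moment at which its call begins: read the wrist's pose just before it. camera_info takes no time and is no camera call; for the wrist camera it gives the pose at the moment of the call.
A pose or a line that the arm cannot do raises robot.IKError and nothing moves.
- robot.job_done(): hands the job in; it is judged then, once.
Trained networks look in the newest picture that a camera, given by its name, has taken for a name from the list of things; names that differ only in an ending like _2 or _b are one class to them, and where a whole thing is asked for, a point or a joint stands for the part that bears it (a point fixed in the world has none). Each returns a list of dicts, best first, with "confidence" (0 to 1); they miss things now and then, are a little off and sometimes report something else, mostly with a low value. They report only what shows in the picture. A call takes as long as a camera call. They do not tell look-alikes from the thing itself.
- viewer.silhouettes(name, camera): "mask" (420x560 bool, what is visible of it).
- viewer.pinpoint(name, camera): "at" ([x, y, z] in mm, in the coordinates of the camera as it stood for that picture, good to about 4 mm: a listed point, or the origin of a listed thing).
The state is a dict: "t": time; "joints": joint angles; "joint_velocities": joint speeds; "joint_torque": joint torques, N m; "tcp_pos": TCP position; "tcp_rot": TCP orientation; "contact_force": force on the tool from outside, world axes, zero at the start; "wrist_torque": the same for the moment, N m; "grip_width": opening from 0.0 (shut) to 1.0 (fully open); "grip_force": force on a finger pad.
Only numpy, scipy, OpenCV 4.12 (cv2) and the standard library are available. Lean on these libraries where they do the work, as an engineer would, in place of code of your own. Each camera call takes 0.05 s, during which the arm holds its last target. There are 200 camera calls.

TASK

The brake pedal in the open cardboard carton is going back on the shelf. Fold the carton's two long flaps, left and right, inwards and down until both lie flat and the carton is shut. Keep the carton standing where it is, do not shove it along, and do not disturb the bulb case, the wrench or the footpegs around it.

Things in the scene. Friction and masses are not known exactly. Their poses are not given: they have to be found in the camera images.
- carton: Loose brown cardboard carton, open on the table; with its pedal 0.55 to 0.85 kg, it slides if pushed sideways with a few N. Outside 200 mm along its x, 140 mm along its y, walls 76 mm high, board 4 mm. Origin at the centre of its underside, z up. Its short end flaps (+x, -x) are already folded in, level with the rim; the long flaps stand open. Turned up to 0.65 rad from the robot's x axis.
- left_flap (a joint): Left long flap, hinged along the top of the carton's +y wall: 200 mm along the hinge, 69 mm from hinge to free edge, 4 mm thick, 20 g. Rad: 0 = shut, lying flat on the rim (its stop); 1.57 = straight up; more = leaning outwards; starts at 1.75 to 2.5. The stiff crease keeps it at any angle it is left at; about 0.5 N at the free edge folds it.
- right_flap (a joint): Right long flap, hinged along the top of the carton's -y wall; mirror image of the left flap, same sizes and stiffness, with its own start angle of 1.75 to 2.5 rad.
- left_flap_hinge (a point): Middle of the left flap's hinge line: in the carton's frame x = 0, y = +70 mm, z = 76 mm.
- right_flap_hinge (a point): Middle of the right flap's hinge line: in the carton's frame x = 0, y = -70 mm, z = 76 mm.
- left_flap_edge (a point): Middle of the left flap's free edge, half way through the board. Shut, the flap's top face is 80 mm above the table and the two free edges meet over the middle of the carton.
- right_flap_edge (a point): Middle of the right flap's free edge (half way through the board).
- brake_pedal: Loose cast aluminium brake pedal, about 170 x 85 x 26 mm, 0.35 kg, lying inside the carton well below the rim. Origin about the middle of its underside.
- bulb_case: Bystander: glass headlamp bulb in a clear case, 104 x 64 x 54 mm, standing on the table beside the carton. Origin at the centre of its underside.
- wrench: Bystander: steel combination wrench, 190 mm long, 11 mm high, lying on the table beside the carton. Origin at the middle of its underside, x along it.
- footpeg_1: Bystander: black footpeg, 140 x 36 x 23 mm, lying on the table beside the carton. Origin at its underside near the middle, x along it.
- footpeg_2: Bystander: the other footpeg of the pair, alike.
Not all that is in view belongs to the job. There is more than one size of the brake_pedal; the job needs the largest.

How it is judged:
By the outcome, as a careful person would: the job done as asked, in the order asked, and still so for the second after the job is handed in, with the robot touching nothing.
It also fails if it takes over 51 s, if anything falls off the work surface, if the arm or the gripper's body presses on something with over 40 N, if the wrist force passes 120 N, or if a joint passes its speed limit or range.

## Working session

There is one attempt and no reset: what is moved stays moved. The work goes in short steps, each a Python script; the robot and the scene stay as the last script left them, time stands still between calls to the robot, and variables do not carry over. Pictures are saved under pics/ and viewed, at most 10 in all, crops included, and the job is handed in when it is done.

```bash
ls; mkdir -p pics; cat > h.py <<'E'
import numpy as np, cv2
from cell import robot, grip, kin, viewer
def world(cam, p):
    i=viewer.camera_info(cam); R=np.array(i["R"]); return R.T@(np.array(p)-np.array(i["t"]))
def proj(cam,X):
    i=viewer.camera_info(cam); c=np.array(i["R"])@np.array(X,float)+i["t"]; q=np.array(i["camera_matrix"])@c; return q[:2]/q[2]
def save(cam,name):
    im=viewer.read_camera(cam); cv2.imwrite(f"pics/{name}.png",np.ascontiguousarray(im[:,:,::-1])); return im
E
python3 - <<'E'
from h import *
a=save("top","top0"); b=save("scene","scene0")
cv2.imwrite("pics/both.png",cv2.resize(np.hstack([a,b])[:,:,::-1].copy(),(800,300)))
print(robot.observe()["t"])
for n in ["carton","left_flap_hinge","right_flap_hinge","left_flap_edge","right_flap_edge","brake_pedal","bulb_case","wrench","footpeg_1"]:
    for c in ["top","scene"]:
        for d in viewer.pinpoint(n,c)[:4]:
            w=world(c,d["at"]); print(n,c,round(d["confidence"],2),w.round(0),proj(c,w).round(0))
print(robot.observe()["t"])
E
```

```text
pics
0.1
carton top 0.71 [549. -75.  -0.] [302. 236.]
carton top 0.56 [611. 420.  -3.] [112. 209.]
carton scene 0.84 [550. -78.   1.] [250. 221.]
carton scene 0.46 [556. -80.   5.] [250. 222.]
carton scene 0.36 [504. -16.  76.] [255. 187.]
left_flap_hinge top 0.8 [502. -19.  72.] [281. 254.]
left_flap_hinge scene 0.82 [503. -21.  76.] [254. 187.]
right_flap_hinge top 0.69 [553. -81.   4.] [305. 234.]
right_flap_hinge top 0.66 [ 584. -134.   79.] [328. 221.]
right_flap_hinge scene 0.79 [ 593. -127.   77.] [244. 225.]
left_flap_edge top 0.78 [496.  -3. 137.] [274. 258.]
left_flap_edge scene 0.93 [497.  -1. 143.] [257. 169.]
right_flap_edge top 0.78 [ 622. -180.  113.] [349. 205.]
right_flap_edge top 0.31 [498.  -4. 137.] [274. 257.]
right_flap_edge scene 0.95 [ 622. -175.  120.] [235. 233.]
brake_pedal top 0.89 [791. -35.  -2.] [288. 143.]
brake_pedal top 0.82 [534. 145.  -2.] [217. 240.]
brake_pedal top 0.71 [555. -80.   1.] [304. 233.]
brake_pedal scene 0.65 [553. -80.   6.] [250. 221.]
brake_pedal scene 0.62 [538. 145.  -5.] [302. 183.]
brake_pedal scene 0.6 [793. -33.  -1.] [314. 267.]
brake_pedal scene 0.58 [495.  -3. 145.] [256. 168.]
bulb_case top 0.65 [609. 421.  -3.] [112. 210.]
bulb_case scene 0.74 [615. 430.  -1.] [380. 153.]
bulb_case scene 0.49 [505. -17.  77.] [255. 187.]
wrench top 0.94 [ 475. -429.   -3.] [438. 266.]
wrench scene 0.69 [ 477. -422.   -1.] [140. 269.]
footpeg_1 top 0.93 [ 628. -411.   -1.] [431. 207.]
footpeg_1 top 0.67 [470. 414.   1.] [111. 264.]
footpeg_1 scene 0.86 [473. 416.   4.] [348. 130.]
1.0
```

View pics/top0.png

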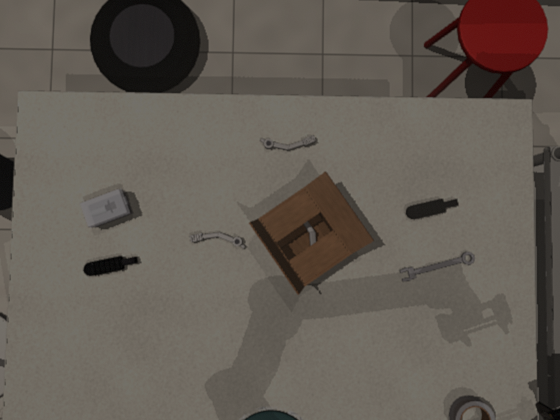

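View pics/scene0.png

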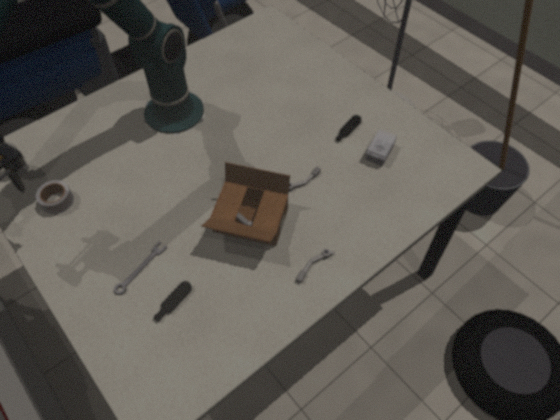

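The carton is the only box, with its image centre near top (304,234). The left flap edge is at (274,258) and the right at (349,205). Three things could pass for the pedal: (304,233) inside the carton, and the loose look-alikes at (288,143) and (217,240). The one in the carton is the right one. I'll check the fitted model in one crop and dry-run the IK.

```bash
cat >> h.py <<'E'
from scipy.spatial.transform import Rotation as Ro
C=np.array([548.,-76.]); YAW=0.648
ex=np.array([np.cos(YAW),np.sin(YAW)]); ey=np.array([-np.sin(YAW),np.cos(YAW)])
def P(x,y,z): return np.r_[C+x*ex+y*ey, z]
def path(side,th0,w=10,rc=54,th_end=0.0,n=14):
    """TCP waypoints: leading lower finger corner pushes the flap from th0 down to th_end; side +1 left, -1 right"""
    pts=[]
    for th in np.linspace(th0,th_end,n):
        if th>np.pi/2: i,u=69*np.cos(th)-4*np.sin(th), 69*np.sin(th)-15
        else: i,u=rc*np.cos(th)-4*np.sin(th), rc*np.sin(th)+4*np.cos(th)
        pts.append(P(0,side*(70-(i-w)),76+u))
    return pts
def rot(k): # tool down, tool x along carton y (k=0/1: half turn)
    a=YAW+np.pi/2+np.pi*k
    return (Ro.from_euler('z',a)*Ro.from_euler('x',np.pi)).as_rotvec()
E
python3 - <<'E'
from h import *
im=cv2.imread("pics/top0.png"); im=cv2.resize(im[150:310,200:420],None,fx=3.5,fy=3.5,interpolation=cv2.INTER_CUBIC)
f=lambda X: tuple(int(v) for v in (proj("top",X)-[200,150])*3.5)
for s,th in((1,1.84),(-1,2.51)):
    y=s*(70-69*np.cos(th)); z=76+69*np.sin(th)
    q=[P(-100,s*70,76),P(100,s*70,76),P(100,y,z),P(-100,y,z)]
    cv2.polylines(im,[np.array([f(p) for p in q])],True,(0,255,0) if s>0 else (255,0,255),1)
cv2.imwrite("pics/crop.png",im)
o=robot.observe(); print(o["tcp_rot"])
for k in(0,1):
  for s in (1,-1):
    p=path(s,2.8 if s<0 else 2.1); J=[kin.ik(x,rot(k)) for x in p]
    print(k,s,[None if j is None else np.round(j,2).tolist() for j in (J[0],J[-1])], sum(j is None for j in J)); print(np.round(p[0]),np.round(p[-1]))
E
```

```text
[ 3.09896879e+00  5.15583043e-01 -2.73575588e-05]
0 1 [[0.52, 0.43, -0.75, 2.06, 0.4, 0.8, 0.18], [0.56, 0.57, -0.66, 1.95, 0.48, 0.78, 0.28]] 0
[477.  18. 121.] [532. -55.  80.]
0 -1 [[0.65, 0.73, -0.59, 1.62, 0.48, 0.94, 0.53], [0.62, 0.62, -0.67, 1.86, 0.51, 0.83, 0.34]] 0
[ 636. -193.   84.] [564. -97.  80.]
1 1 [[0.15, 0.33, -0.3, 2.08, 0.14, 0.75, -2.73], [0.11, 0.46, -0.08, 1.98, 0.06, 0.7, -2.5]] 0
[477.  18. 121.] [532. -55.  80.]
1 -1 [[0.2, 0.63, 0.06, 1.66, -0.05, 0.85, -2.21], [0.14, 0.51, -0.03, 1.89, 0.02, 0.74, -2.4]] 0
[ 636. -193.   84.] [564. -97.  80.]
```

View pics/crop.png

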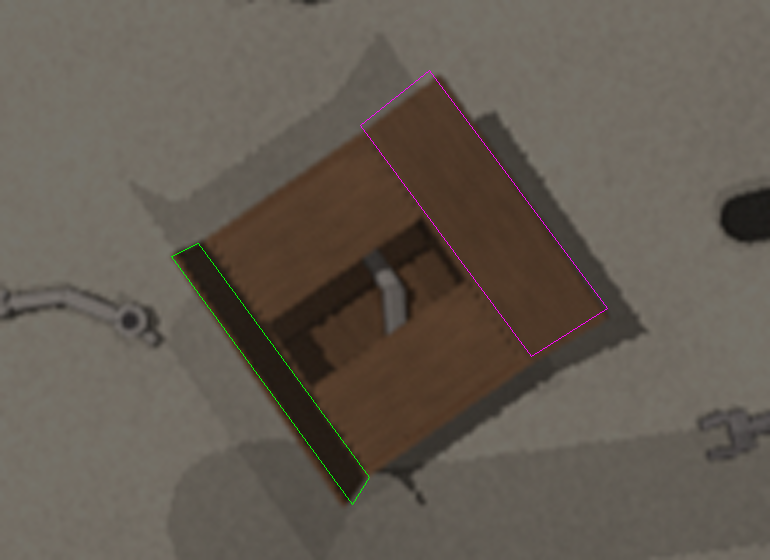

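The fitted outline matches both flaps to within a few mm: left in crop (170-370, 245-505), right in (360-605, 70-355). The carton pedal is visible inside at (390,290). I'll fold the left flap first.

```bash
cat >> h.py <<'E'
def fold(side,th0,feed=70):
    p=path(side,th0); R=rot(0)
    robot.movep(np.r_[p[0][:2],270],R)
    robot.servo_line(p[0],feed=200)
    f0=np.array(robot.observe()["contact_force"])
    out=[]
    for x in p[1:]:
        robot.servo_line(x,feed=feed); o=robot.observe(); out.append((np.array(o["contact_force"])-f0).round(1).tolist())
    z=p[-1][2]
    while True:   # settle down on the stop until a few N are felt
        fz=np.array(robot.observe()["contact_force"])[2]-f0[2]
        if fz>4 or z<74: break
        z-=0.7; robot.servo_line(np.r_[p[-1][:2],z],feed=15); 
    print(out[::3],"press",fz,z,robot.observe()["tcp_pos"])
    robot.hold(0.2)
    robot.servo_line(np.r_[p[-1][:2],z+25],feed=60)
    robot.servo_line(np.r_[p[-1][:2],220],feed=250)
    print("t",robot.observe()["t"])
E
python3 - <<'E'
from h import *
grip(0.0,10); print(robot.observe()["t"])
fold(1,2.15)
a=save("top","top1");b=save("scene","scene1")
cv2.imwrite("pics/after1.png",np.hstack([cv2.resize(a[150:310,200:420],(400,300)),cv2.resize(b[120:280,140:360],(400,300))])[:,:,::-1].copy())
for n in["carton","left_flap_edge","right_flap_edge","right_flap_hinge"]:
  for c in["top","scene"]:
    for d in viewer.pinpoint(n,c)[:1]: print(n,c,round(d["confidence"],2),world(c,d["at"]).round(0))
E
```

```text
2.3417
[[-1.7, -0.2, -0.6], [-0.8, -0.3, -0.6], [-0.4, -0.5, -0.4], [-0.6, -0.6, -0.9], [-1.0, -0.8, 4.8]] press 4.835696433438808 80.0 [533.28066458 -55.06610911  80.3824091 ]
t 10.7667
carton scene 0.86 [553. -75.  -1.]
left_flap_edge scene 0.93 [547. -74.  79.]
right_flap_edge top 0.79 [ 621. -179.  113.]
right_flap_edge scene 0.82 [ 623. -177.  118.]
right_flap_hinge top 0.68 [ 587. -134.   74.]
right_flap_hinge scene 0.56 [ 591. -125.   80.]
```

View pics/after1.png

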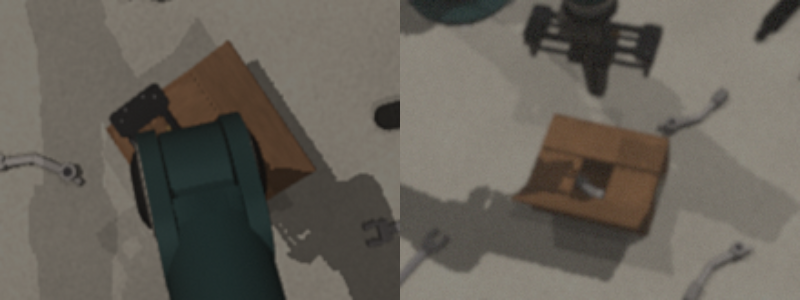

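The left flap lies flat in the right-hand view, around (610,140), and the carton has not moved. Next, the right flap, with a little extra clearance on the approach.

```bash
python3 - <<'E'
import h
from h import *
op=h.path
def path2(side,th0):
    p=op(side,th0); return [p[0]+np.r_[side*12*ey,0]]+p
h.path=path2
fold(-1,2.8)
p=np.array(robot.observe()["tcp_pos"]); 
robot.movep([400,-450,300],rot(0))
a=save("top","top2");b=save("scene","scene2")
cv2.imwrite("pics/after2.png",np.hstack([cv2.resize(a[150:310,200:420],(400,300)),cv2.resize(b[120:280,140:360],(400,300))])[:,:,::-1].copy())
for n in["carton","left_flap_edge","right_flap_edge","left_flap_hinge","right_flap_hinge"]:
  for c in["top","scene"]:
    for d in viewer.pinpoint(n,c)[:1]: print(n,c,round(d["confidence"],2),world(c,d["at"]).round(0))
print(robot.observe()["t"])
E
```

```text
[[0.5, -0.8, -0.7], [-0.4, 0.1, -0.1], [0.6, -0.3, -0.1], [-0.0, 0.2, -0.9], [0.2, 0.4, -1.1]] press 4.526846437808503 80.0 [564.64840763 -96.85353295  80.3817832 ]
t 19.1917
carton top 0.63 [551. -76.   0.]
carton scene 0.73 [553. -75.  -1.]
left_flap_edge top 0.93 [548. -76.  77.]
left_flap_edge scene 0.83 [552. -73.  79.]
right_flap_edge top 0.93 [548. -84.  75.]
right_flap_edge scene 0.63 [550. -74.  79.]
left_flap_hinge top 0.97 [505. -18.  73.]
left_flap_hinge scene 0.89 [505. -15.  77.]
right_flap_hinge top 0.7 [ 589. -134.   73.]
right_flap_hinge scene 0.58 [ 589. -123.   80.]
21.2667
```

View pics/after2.png

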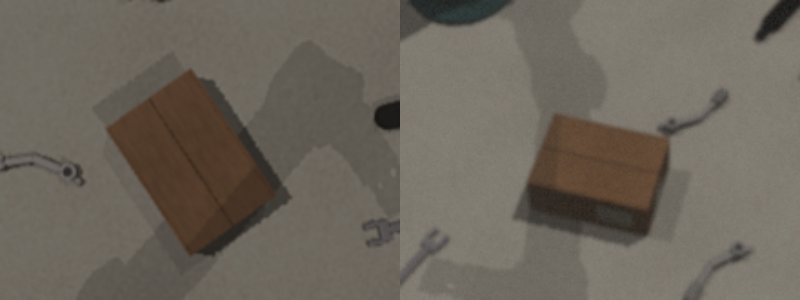

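Both flaps lie flat, with the seam straight down the middle (left view, (150,100) to (230,225)). The carton is where it was and the things around it are undisturbed.

```bash
python3 -c "
from cell import robot
print(robot.job_done())"
```

```text
the job is handed in; nothing more can be done
None
```

The carton is shut: both long flaps are folded flat, it stayed where it stood, the things around it were not disturbed, and the job was handed in at about 21 s of the 51 s allowed.

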